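# Refit the push-knob of a magnetic stirrer

## Task

The magnetic stirrer's speed control has lost its knob. Pull the grey cabinet's drawer right out to its stop and leave it open, take out the pointer knob with the bar grip (not the round one), turn it so its D-bore matches the bare D-shaft on the stirrer, and push it fully home. Press knob and shaft all the way down against the spring, as for the long-press start, and finish still gripping the knob and holding it down, without shifting the beaker on the hotplate or the bottles.

Things in the scene. Friction and masses are not known exactly. Their poses are not given: they have to be found in the camera images.
- cabinet: grey steel parts cabinet with one drawer, fixed to the bench, 150 deep (x) x 190 wide (y) x 60 mm high; origin centre of underside; the drawer front, 8 mm thick, is at its -x side; two low boxes (up to 14 mm) lie on the rear half of its top
- drawer (a joint): the cabinet's drawer, m: 0 shut, 0.095 out at its stop. It slides level along the cabinet's -x and stays where it is left (about 1 N to move). Its floor is 9 mm above the bench, its sides and back 17 mm above that floor, its front 50 mm above the floor
- drawer_pull (a point): middle of the head of the drawer's round steel pull, moves with the drawer: head 22 mm across and 13 mm long along the pulling direction, centred 25 mm in front of the drawer front and 35 mm above the bench, on an 11 mm neck; free on both sides and above. The drawer opens along this point's -x; y lies along the drawer front
- knob: black pointer knob, 50 g, stands bore down on the drawer floor, about 45 mm behind the drawer front, left or right. Origin: centre of its underside, z up, x towards the bar's pointed end. Skirt and hub 20 mm high, 46 across below, 35 above; bore from below: a D 16 mm across and 16 deep, its flat 4 mm from the axis on the -x side, under the bar's tail; mouth chamfered 1.2 mm
- knob_bar (a point): middle of the knob's bar grip, 29 mm above its underside, on its axis: bar 14 mm wide (y) and 44 long (x), from the hub's flat shoulder at 20 mm up to 38 mm above the underside; x points to the sharp end, which has a white line on top
- round_knob: another knob, round and fluted, 29 mm across and 20 high, in the same drawer some 80 mm beside the pointer knob; it does not fit; origin centre of underside
- stirrer: white magnetic stirrer, fixed to the bench, 250 (x) x 170 mm (y), origin centre of underside, control deck at its -x end 60 mm high, hotplate behind it 90 mm high. Bare shaft on the deck's right (-y); on its left (+y), 84 mm away, a fitted knob like the missing one. Hotplate's edge 47 mm behind the shaft
- shaft_top (a point): top centre of the bare upright D-shaft, 86 mm above the bench unpressed, moves with the shaft. Round 14 mm with a flat 3 mm from the axis on this point's -x side; top edge chamfered. The knob fits with 1 mm clearance when its x points as this point's x (within 0.15 rad); seated, its underside is 16 mm below this point. The shaft can turn, against 0.05 N m friction
- shaft (a joint): how far the shaft is pressed down, m: 0 out, 0.006 fully in at its stop; a spring pushes back with 4 N at 0, rising to 10 N at 0.006
- beaker: empty 100 ml glass beaker, 54 mm wide, 69 high, standing loose on the stirrer's hotplate; origin centre of underside
- stain_red: small dropper bottle, 34 mm wide, 80 high, dark red, standing left of the stirrer; origin centre of underside
- immersion_oil: smaller dropper bottle, 28 mm wide, 60 high, yellowish, standing left of the stirrer; origin centre of underside
There are look-alikes about, which are no part of the job. There is more than one size of the beaker; the job needs the middle-sized.

How it is judged (in metres and radians):
On the way, in this order (a step that is already met when the one before it is completed fails the run):
1. the drawer is pulled out to its stop (value of joint drawer above 0.09 m), for 0.1 s.
2. the pointer knob is lifted out of the drawer (height (world z) of knob above 0.06 m and contact force between the fingers and knob above 1 N), for 0.1 s.
At the end, for the whole second after the job is handed in: Knob flat to flat on the shaft, underside 13.5+ mm below the shaft top, within 4 mm of its axis, upright within 0.12 rad; fingers grip it (over 3 N) and hold the shaft down over 4 of 6 mm; drawer still out over 75 mm; beaker within 20 mm of its place; beaker and bottles upright (z of knob in the frame of shaft_top below -0.0135 m and horizontal distance between knob and shaft_top below 0.004 m and angle between the x axis of knob and the x axis of shaft_top, either way round below 0.3 rad and angle between knob's own z axis and vertical below 0.12 rad and value of joint shaft above 0.004 m and contact force between the fingers and knob above 3 N and value of joint drawer above 0.075 m and distance of beaker from where it was at the start of the episode below 0.02 m and angle between each of beaker, stain_red, immersion_oil's own z axis and vertical below 0.2 rad); the arm keeps its last pose, push and grip.
It fails at once if the beaker was shifted by more than 20 mm or tipped (distance of beaker from where it was at the start of the episode above 0.02 m or angle between beaker's own z axis and vertical above 0.3 rad).
It fails at once if a bottle was shifted by more than 20 mm (distance of any of stain_red, immersion_oil from where it was at the start of the episode above 0.02 m).
It also fails if it takes over 64 s, if anything falls off the work surface, if the arm or the gripper's body presses on something with over 40 N, if the wrist force passes 120 N, or if a joint passes its speed limit or range.

## Robot

A 7-joint arm with a two-finger parallel gripper is mounted at the origin on the work surface; the furniture and walls round the work are solid. World frame = base frame: x ahead of the robot, y to its left, z up, the work surface at z = 0. Lengths are in mm, angles in rad, forces in N, time in s.
With the tool pointing down it reaches from about 425 to 1025 mm from the base axis. Payload 9.4 kg.
Tool frame: the origin (TCP) lies midway between the tips of the shut fingers; the grasp point (between the pads) lies 19 mm behind it (hold_point_z is the distance from the TCP to the grasp point, in mm); z points along the fingers, y is the line along which they close (so a half turn about z gives the same grasp; the last joint's range is limited). The gripper opens to 93 mm and grips with 3 to 60 N. Pads are 15 mm wide; open, the fingers measure 128 mm over their backs; the gripper's body (75 mm by 188 mm) begins 65 mm behind the grasp point.
Start: joints at [-1.24, 0.599, -0.003, 1.599, 0.002, 0.943, -0.08], TCP at [287.533, 665.544, 218.618] pointing down, gripper open.
Joint ranges: [-2.57, 2.57], [-0.35, 1.97], [-1.29, 1.29], [0.11, 2.56], [-1.05, 4.19], [0.11, 1.86], [-2.63, 2.63]. Speed limits (rad/s): [2.22, 2.22, 3.01, 3.01, 3.14, 3.14, 3.14].

## Interface

Orientations are given as [roll, pitch, yaw] about the fixed x, y, z axes, in that order (R = Rz(yaw) Ry(pitch) Rx(roll)).
In Python, from bench import sense, snapshot, camera_info, hand_in, hold_point_z gives the robot as it stands.
- The arm moves only by the tool arm_command, never from a script. Its argument "series" is a list of rows, each a list of 2 entries, a list of its own where there are three numbers: the shift along the tool's x, y, z in m, then the turn, a rotation vector about the tool's x, y, z in degrees. In form: [[[x, y, z], [wx, wy, wz]], ...]. A call has 1 to 8 rows; each row is the pose to reach, as a shift and turn from the pose commanded when the call began, along the tool's axes at that moment; what a row does not reach only later rows make up. A row lasts 1/8 s, in which the tool goes at most 62.5 mm and 10.7 degrees, less where a joint would pass 70% of its speed; a pose out of reach is approached as far as the arm can. A call with a gripper value outside its range is refused whole. "claw" is the opening, from -1 (shut) to 1 (fully open), so that 0 is half open, set as the call begins (left out, the last holds). The fingers move at their own pace and stop on an object; the grip force is fixed at half the most. Time passes only in rows, so rows that repeat a pose let the fingers close. It gives the time, the measured TCP pose, the force, the opening and the grip force at its end, in the units of the state.
- sense(): the state, without advancing time (a new reading comes with each control period).
- snapshot(name): name is "scene" or "top" or "wrist"; returns the picture (480x640x3 uint8, red, green, blue); there is no depth.
- camera_info(name): a dict with "fx", "fy", "cx", "cy" (pixels), "dist" ([k1, k2, p1, p2, k3] as OpenCV has them; the pictures are not rectified), "camera_from_world" (4x4, takes a point from world to camera coordinates). Camera axes: x right, y down, z forward; pixel columns grow to the right and rows downward; lengths in mm; the calibration is good to about 2 mm. A picture is of the moment at which its call begins: read the wrist's pose just before it. camera_info takes no time and is no camera call; for the wrist camera it gives the pose at the moment of the call.
- hand_in(): hands the job in; it is judged then, once.
The state is a dict: "time_s": time; "joint_positions": joint angles; "joint_velocities": joint speeds; "effort": joint torques, N m; "tcp_pos": TCP position; "tcp_rot": TCP orientation; "wrist_force": force on the tool from outside, world axes, zero at the start; "wrist_torque": the same for the moment, N m; "opening": finger opening in mm; "gripper_force": force on a finger pad.
Only numpy, scipy, OpenCV 4.12 (cv2) and the standard library are available. Lean on these libraries where they do the work, as an engineer would, in place of code of your own. Each camera call takes 0.05 s, during which the arm holds its last target. There are 200 camera calls.

## Working session

There is one attempt and no reset: what is moved stays moved. The work goes in short steps, Python scripts to look and compute and a tool call to move; the robot and the scene stay as the last step left them, time stands still between calls to the robot, and variables do not carry over. Pictures are saved under pics/ and viewed, at most 10 in all, crops included, and the job is handed in when it is done.

Besides the shell and the picture viewer there is one more tool, called after "Emit:" as name(argument=value, ...) on one line, values as JSON. arm_command: Moves the arm, as the interface text tells. Its arguments: {"type":"object","properties":{"series":{"type":"array"},"claw":{"type":"number"}},"required":["series"]}

```bash
mkdir -p pics; ls
cat > h.py <<'E'
import numpy as np, cv2
from bench import sense, snapshot, camera_info, hand_in, hold_point_z
def cam(n):
    c=camera_info(n); K=np.array([[c['fx'],0,c['cx']],[0,c['fy'],c['cy']],[0,0,1.]])
    return K,np.array(c['dist'],float),np.array(c['camera_from_world'],float)
def ray(C,uv):
    K,d,T=C; p=cv2.undistortPoints(np.array(uv,float).reshape(-1,1,2),K,d).reshape(-1,2)
    D=np.c_[p,np.ones(len(p))]@T[:3,:3]; return -T[:3,:3].T@T[:3,3],D
def onz(C,uv,z):
    o,D=ray(C,uv); return o+D*((z-o[2])/D[:,2])[:,None]
def proj(C,P):
    K,d,T=C; return cv2.projectPoints(np.array(P,float).reshape(-1,3),cv2.Rodrigues(T[:3,:3])[0],T[:3,3],K,d)[0].reshape(-1,2)
def save(n,im): cv2.imwrite('pics/'+n,im[:,:,::-1])
E
python3 - <<'E'
from h import *
for n in('scene','top'):
    im=snapshot(n); save(n+'0.png',im); T=cam(n)[2]; print(n,-T[:3,:3].T@T[:3,3],T[:3,:3].round(2).tolist(),cam(n)[0][0,0])
s=sense(); print(s); print(hold_point_z)
E
```

```text
pics
scene [ 129.49551829 -762.76918443  794.37166375] [[0.92, -0.39, 0.02], [-0.21, -0.56, -0.8], [0.32, 0.73, -0.6]] 598.7349534635862
top [ 262.68160455   80.07077851 1553.56073725] [[-0.01, -1.0, -0.02], [-0.98, 0.01, -0.17], [0.17, 0.01, -0.98]] 609.9093051844267
{'time_s': 0.1, 'joint_positions': array([-1.23971288,  0.60004635, -0.00256058,  1.60004836,  0.00181947,
        0.94291203, -0.07980643]), 'joint_velocities': array([ 0.00081929, -0.00209444,  0.00053105, -0.00100009, -0.00137658,
        0.00025202,  0.00172249]), 'effort': array([ 5.27427634e-03, -7.66561317e+01,  1.50216691e+00, -2.52940947e+01,
       -5.23348118e-02,  1.36535100e-02,  4.72067995e-05]), 'tcp_pos': array([287.35021625, 665.14221368, 217.84574313]), 'tcp_rot': array([-3.14018735e+00,  1.37500164e-04,  2.73388702e+00]), 'wrist_force': array([-0.29945423,  0.51710575, -0.61147737]), 'wrist_torque': array([ 0.06556984,  0.03429766, -0.02480579]), 'gripper_force': 0.0, 'opening': 92.76839617789346}
18.8
```

View pics/scene0.png

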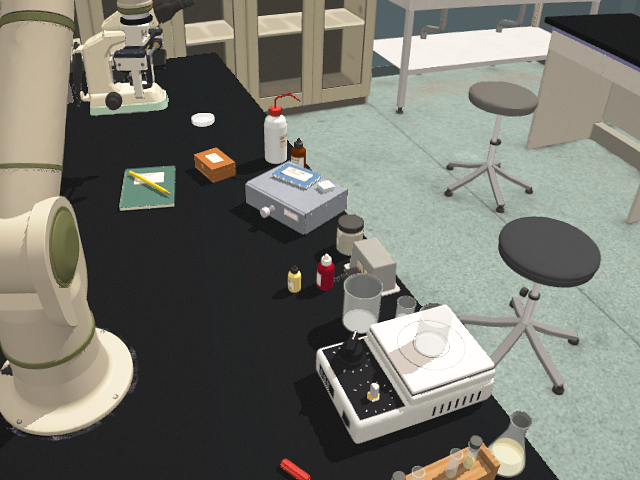

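View pics/top0.png

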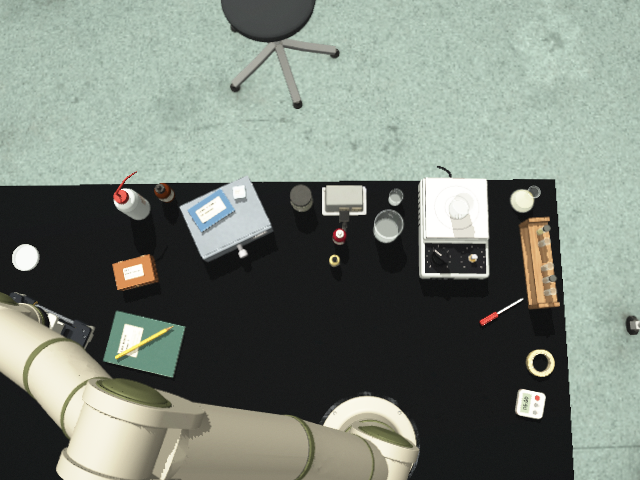

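The views show the cabinet with its pull at top (242,253) / scene (266,212), and the stirrer with the bare brass shaft at top (473,258) / scene (374,392). The fitted knob is at top (440,253). The middle beaker seems to be the one on the hotplate, at top (459,207). The large one at (388,227) and the small one at (395,197) stand on the bench. I'll enlarge the details next.

Run:
```python
from h import *
a=cv2.imread('pics/top0.png');b=cv2.imread('pics/scene0.png')
r=lambda im,x,y,w,h,k:cv2.resize(im[y:y+h,x:x+w],None,fx=k,fy=k,interpolation=cv2.INTER_CUBIC)
m=np.zeros((600,800,3),np.uint8)
m[:300,:400]=r(a,177,175,100,75+0,4)[:300]
m[:300,400:]=r(a,410,215,100,75,4)
m[300:,:400]=r(b,240,160,100,75,4)
m[300:,400:]=r(b,320,340,100,75,4)
m[:300,:400]=r(a,177,190,100,75,4)
cv2.imwrite('pics/m1.png',m)
```

```text
(no output)
```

View pics/m1.png

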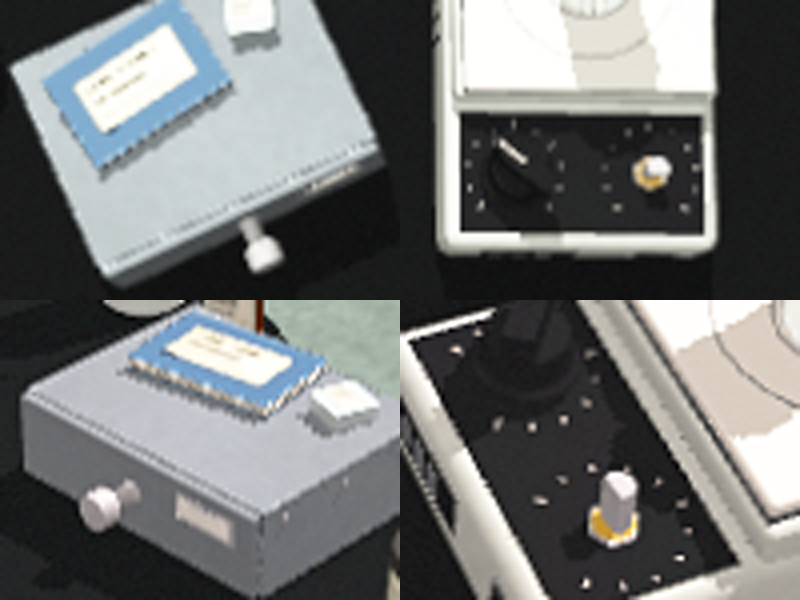

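Run:
```python
from h import *
A=cam('top');B=cam('scene')
def tri(u,v):
    M=np.zeros((3,3));q=np.zeros(3);R=[]
    for C,p in((A,u),(B,v)):
        o,D=ray(C,[p]);d=D[0]/np.linalg.norm(D);P=np.eye(3)-np.outer(d,d);M+=P;q+=P@o;R.append((P,o))
    x=np.linalg.solve(M,q);return x.round(1),[round(np.linalg.norm(P@(x-o)),1) for P,o in R]
print('pull',tri((243,253.3),(265.3,211.8)), onz(A,[(243,253.3)],38),onz(B,[(265.3,211.8)],35))
print('shaft',tri((474.5,256.3),(374.5,385)),onz(A,[(474.5,256.3)],86),onz(B,[(374.5,385)],86))
e=onz(A,[(202.8,256.3),(270.8,226.3)],60);print('edge',e,np.linalg.norm(e[1]-e[0]))
d=e[1]-e[0];print('outward',np.arctan2(-d[0],d[1])) 
e=onz(A,[(177+12/4,190+65/4),(202.8,256.3)],60);print('side',e,np.linalg.norm(e[1]-e[0]))
e=onz(B,[(240+22/4,160+100/4),(240+262/4,160+218/4)],60);print('edgeB',e,np.linalg.norm(e[1]-e[0]))
# stirrer front edge
e=onz(A,[(410+40/4,215+245/4),(410+312/4,215+245/4)],60);print(e)
C=cam('wrist');s=sense();T=C[2];print('wristcam',-T[:3,:3].T@T[:3,3]-s['tcp_pos'],T[:3,:3].round(2).tolist(),C[0])
from scipy.spatial.transform import Rotation as Ro
R=Ro.from_euler('xyz',s['tcp_rot']).as_matrix();print('cam in tool',R.T@(-T[:3,:3].T@T[:3,3]-s['tcp_pos']),(T[:3,:3]@R).round(2).tolist(),R.round(3).tolist())
```

```text
pull (array([474.8, 305.6,  37.3]), [np.float64(1.3), np.float64(1.3)]) [[473.45897715 305.82758734  38.        ]] [[477.23968464 308.77210448  35.        ]]
shaft (array([ 454. , -264. ,   87.5]), [np.float64(0.5), np.float64(0.5)]) [[ 453.69166823 -264.10377369   86.        ]] [[ 455.26254766 -262.98948748   86.        ]]
edge [[463.768343   402.90106405  60.        ]
 [537.72615329 233.89332875  60.        ]] 184.48136029506017
outward -2.7290981549322657
side [[591.69968961 464.49005193  60.        ]
 [463.768343   402.90106405  60.        ]] 141.9846219613903
edgeB [[458.89048147 396.10052097  60.        ]
 [544.06170683 232.4288183   60.        ]] 184.50627058103615
[[ 409.22755    -133.50622387   60.        ]
 [ 407.24036925 -301.24669938   60.        ]]
wristcam [-76.54033485  31.98440466 166.41748322] [[0.4, 0.92, -0.0], [0.88, -0.38, 0.29], [0.27, -0.12, -0.96]] [[392.90780422   0.         322.7540889 ]
 [  0.         392.90780422 241.39020512]
 [  0.           0.           1.        ]]
cam in tool [  82.92561386   -1.21969795 -166.42733737] [[0.0, 1.0, -0.0], [-0.96, 0.0, -0.29], [-0.29, 0.0, 0.96]] [[-0.918, 0.397, -0.0], [0.397, 0.918, -0.001], [-0.0, -0.001, -1.0]]
```

```bash
cat >> h.py <<'E'
from scipy.spatial.transform import Rotation as Ro
def plan(pos,yaw_x,s=None):
    "shift (m) and turn (deg) to bring TCP to pos, tool z down, tool x at world angle yaw_x (rad)"
    s=s or sense(); R=Ro.from_euler('xyz',s['tcp_rot'])
    c,n=np.cos(yaw_x),np.sin(yaw_x); G=Ro.from_matrix(np.array([[c,n,0],[n,-c,0],[0,0,-1]]))
    print('shift',(R.inv().apply(np.array(pos)-s['tcp_pos'])/1000).round(4),'turn',np.degrees((R.inv()*G).as_rotvec()).round(2),'t',s['time_s'])
E
python3 -c "
from h import *
plan((475,306.5,140),0.445+np.pi)"
```

```text
shift [-0.3145 -0.2547  0.0782] turn [-8.000e-02 -3.000e-02 -4.886e+01] t 0.1
```

Emit:
arm_command(series=[[[-0.06,-0.05,0.0],[0,0,-10]],[[-0.12,-0.1,0.02],[0,0,-20]],[[-0.18,-0.15,0.04],[0,0,-30]],[[-0.24,-0.2,0.06],[0,0,-40]],[[-0.3145,-0.2547,0.0782],[0,0,-48.9]],[[-0.3145,-0.2547,0.0782],[0,0,-48.9]],[[-0.3145,-0.2547,0.0782],[0,0,-48.9]],[[-0.3145,-0.2547,0.0782],[0,0,-48.9]]], claw=0)

```text
time_s: 1.1
tcp_pos: [476.6, 303.1, 139.5]
tcp_rot: [-3.14, -0.002, -2.701]
wrist_force: [-0.1, 0.4, -0.4]
opening: 46.5
gripper_force: 0.0
```

Run:
```python
from h import *
s=sense();C=cam('wrist');im=snapshot('wrist');save('w1.png',im);print(s['tcp_pos'],s['tcp_rot'],s['opening'],s['time_s'],s['joint_positions'].round(2));print(proj(C,[475,306.5,35]))
np.save('w1.npy',C[2])
```

```text
[476.55636104 303.08900084 139.49086775] [-3.13971598e+00 -2.03201769e-03 -2.70147398e+00] 46.46082486044296 1.1 [-0.5   0.52 -0.24  2.03  0.21  0.61  1.13]
[[327.21260782 243.1827274 ]]
```

View pics/w1.png

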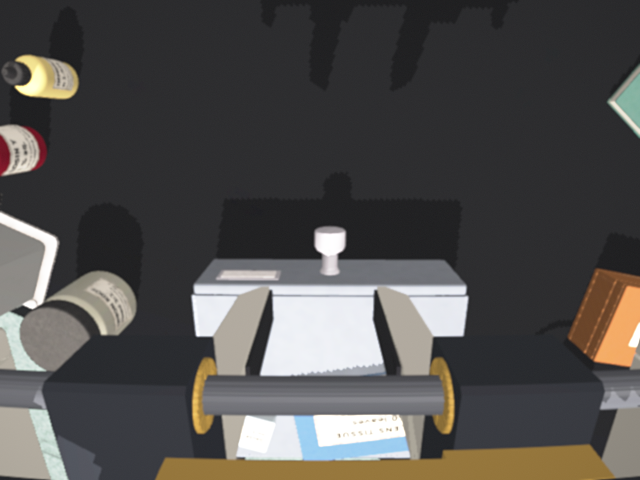

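The wrist view shows the pull head at (330,240). The drawer front's top edge is level from (195,293) to (466,293), so the tool yaw already matches the cabinet, at about 0.44.

Run:
```python
from h import *
C=cam('wrist');p=onz(C,[(330,239.5),(314,238),(346,238),(195,293),(466,293)],38);print(p)
e=onz(C,[(195,293),(466,293)],60);d=e[1]-e[0];print(e,np.linalg.norm(d),np.arctan2(-d[0],d[1]))
plan((p[0][0],p[0][1],17),0.445+np.pi)
plan((p[0][0],p[0][1],17),0.440+np.pi)
```

```text
[[470.13597082 309.51481616  38.        ]
 [474.01721509 298.74001927  38.        ]
 [464.24513265 319.32625991  38.        ]
 [551.22942572 236.23322294  38.        ]
 [464.06640515 420.02028392  38.        ]]
[[538.86810622 239.06579221  60.        ]
 [458.84652479 407.79481479  60.        ]] 186.74296923224614 0.4428451405347688
shift [0.0033 0.0059 0.123 ] turn [-0.02 -0.05 -0.12] t 1.15
shift [0.0033 0.0059 0.123 ] turn [-0.02 -0.05  0.16] t 1.15
```

Emit:
arm_command(series=[[[0.002,0.0055,0.05],[0,0,0]],[[0.002,0.0055,0.1],[0,0,0]],[[0.002,0.0055,0.122],[0,0,0]],[[0.002,0.0055,0.122],[0,0,0]],[[0.002,0.0055,0.122],[0,0,0]]])

```text
time_s: 1.78
tcp_pos: [471.0, 312.4, 19.3]
tcp_rot: [3.141, 0.001, -2.695]
wrist_force: [-0.4, 0.2, 0.1]
opening: 46.4
gripper_force: 0.0
```

Emit:
arm_command(series=[[[0,0,0],[0,0,0]],[[0,0,0],[0,0,0]],[[0,0,0],[0,0,0]],[[0,0,0],[0,0,0]]], claw=-1)

```text
time_s: 2.28
tcp_pos: [473.0, 306.9, 19.3]
tcp_rot: [-3.137, -0.001, -2.7]
wrist_force: [5.9, -12.1, 6.8]
opening: 21.0
gripper_force: 30.0
```

Emit:
arm_command(series=[[[0.015,-0.004,0],[0,0,0]],[[0.03,-0.004,0],[0,0,0]],[[0.045,-0.004,0],[0,0,0]],[[0.06,-0.004,0],[0,0,0]],[[0.075,-0.004,0],[0,0,0]],[[0.09,-0.004,0],[0,0,0]],[[0.097,-0.004,0],[0,0,0]],[[0.097,-0.004,0],[0,0,0]]])

```text
time_s: 3.28
tcp_pos: [387.8, 267.1, 19.3]
tcp_rot: [3.14, 0.006, -2.697]
wrist_force: [10.3, 0.4, 1.9]
opening: 20.8
gripper_force: 30.0
```

Run:
```python
from h import *
s=sense();print(s['tcp_pos'],np.linalg.norm(s['tcp_pos'][:2]-[473,306.9]),s['wrist_force'],s['opening'],s['joint_positions'].round(2))
```

```text
[387.770582   267.06375238  19.30703176] 94.07964878827353 [10.29962003  0.37152298  1.93107216] 20.75905349809036 [-0.67  0.66 -0.08  2.32  0.31  0.17  0.98]
```

Emit:
arm_command(series=[[[0.004,0,0],[0,0,0]],[[0.004,0,0],[0,0,0]],[[0,0,0],[0,0,0]],[[0,0,0],[0,0,0]]])

```text
time_s: 3.78
tcp_pos: [387.8, 267.1, 19.3]
tcp_rot: [3.14, 0.005, -2.697]
wrist_force: [8.8, -0.1, 3.6]
opening: 20.6
gripper_force: 30.0
```

Emit:
arm_command(series=[[[0,0,0],[0,0,0]],[[0,0,0],[0,0,0]],[[0,0,-0.05],[0,0,0]],[[0,0,-0.1],[0,0,0]],[[-0.02,0,-0.15],[0,0,0]],[[-0.05,0,-0.17],[0,0,0]],[[-0.05,0,-0.17],[0,0,0]],[[-0.05,0,-0.17],[0,0,0]]], claw=0)

```text
time_s: 4.78
tcp_pos: [428.9, 286.4, 187.5]
tcp_rot: [-3.141, -0.002, -2.695]
wrist_force: [0.4, 0.6, -0.2]
opening: 46.4
gripper_force: 0.0
```

Run:
```python
from h import *
s=sense();C=cam('wrist');im=snapshot('wrist');save('w2.png',im);np.save('w2.npy',C[2]);print(s['tcp_pos'],s['tcp_rot'],s['time_s'])
```

```text
[428.94664875 286.38558774 187.5428347 ] [-3.14099380e+00 -2.27874757e-03 -2.69547428e+00] 4.775
```

View pics/w2.png

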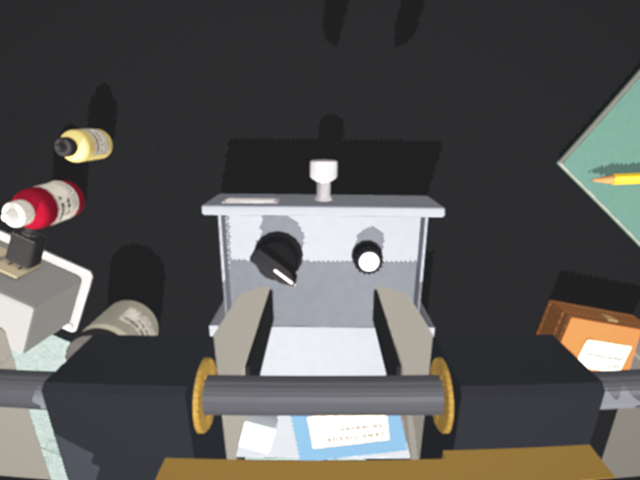

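The drawer is out. There are two knobs in it. The one at (275,260) has a bar with a white line, pointing lower right, so it is the pointer knob. The one at (368,260) is round with a white cap. I'll confirm this with an enlarged crop.

Run:
```python
import cv2,numpy as np
a=cv2.imread('pics/w2.png')[215:305,235:355]
a=np.clip(a.astype(float)*2.2,0,255).astype(np.uint8)
cv2.imwrite('pics/c2.png',cv2.resize(a,None,fx=6,fy=6,interpolation=cv2.INTER_CUBIC))
```

```text
(no output)
```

View pics/c2.png

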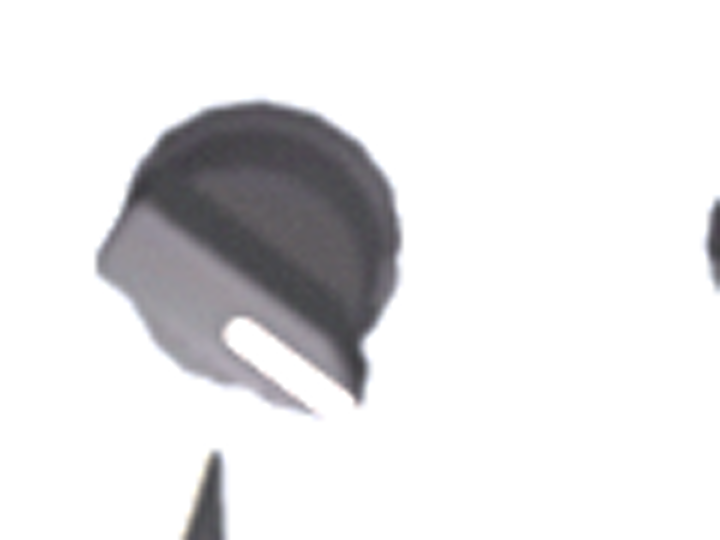

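The crop confirms it. The bar's tail is at crop (122,230), its sharp end at (350,405), and the white line runs from (238,332) to (340,408).

Run:
```python
from h import *
C=list(cam('wrist'));C[2]=np.load('w2.npy')
f=lambda l:np.array(l)/6+[235,215]
p=onz(C,f([(122,230),(350,407),(238,332),(340,408),(145,198),(362,352)]),47);print(p.round(1))
a=lambda i,j:np.degrees(np.arctan2(*(p[j]-p[i])[1::-1]))
print(a(0,1),a(2,3),a(4,5),np.linalg.norm(p[1]-p[0]))
# skirt circle: left edge / right edge at shoulder heights
q=onz(C,f([(262,100),(400,240),(130,190)]),11);print(q.round(1),'skirt: expect 23 from axis',np.linalg.norm(q[:,:2]-((p[0]+p[1])/2)[:2],axis=1))
m=(p[0]+p[1])/2;u=np.array([.904,.428]);print(m,'behind pull by',m[:2]@u-np.array([387.8,267.1])@u)
ang=np.radians((a(0,1)+a(2,3)+a(4,5))/3)
plan((m[0],m[1],32),ang);plan((m[0],m[1],32),ang+np.pi)
print(C[2] is None, sense()['joint_positions'])
```

```text
[[470.5 245.3  47. ]
 [480.9 284.4  47. ]
 [477.3 265.7  47. ]
 [481.6 283.2  47. ]
 [464.9 246.3  47. ]
 [472.6 282.5  47. ]]
75.19042852942894 76.30792138158156 77.98609612636055 40.47035880645649
[[455.9 255.7  11. ]
 [467.2 283.8  11. ]
 [477.7 243.2  11. ]] skirt: expect 23 from axis [21.79546071 20.78910427 21.75796289]
[475.68937335 264.8417475   47.        ] behind pull by 78.48546144005871
shift [-0.0335 -0.0395  0.1553] turn [-2.0000e-01 -4.0000e-02  1.2908e+02] t 4.825
shift [-0.0335 -0.0395  0.1553] turn [ 4.000e-02 -1.700e-01 -5.092e+01] t 4.825
False [-0.48764501  0.40725174 -0.28495599  2.09211378  0.1804337   0.6678564
  1.12409596]
```

Emit:
arm_command(series=[[[0,0,0],[0,0,10.5]],[[0,0,0],[0,0,21]],[[0,0,0],[0,0,31.5]],[[-0.01,-0.01,0],[0,0,42]],[[-0.02,-0.02,0],[0,0,52]],[[-0.03,-0.03,0],[0,0,62]],[[-0.0335,-0.0395,0.02],[0,0,72]],[[-0.0335,-0.0395,0.04],[0,0,82]]], claw=-0.22)

```text
time_s: 5.82
tcp_pos: [476.8, 264.9, 147.0]
tcp_rot: [-3.14, 0.001, 2.15]
wrist_force: [-0.1, 0.1, -0.8]
opening: 36.2
gripper_force: 0.0
```

```bash
python3 -c "
from h import *
plan((475.7,264.8,100),np.radians(76.4));print(sense()['joint_positions'].round(2),sense()['opening'])"
```

```text
shift [ 0.0006 -0.0009  0.047 ] turn [-0.09  0.08 46.77] t 5.825
[-0.69  0.49  0.11  2.08 -0.1   0.58  0.07] 36.20080267778379
```

Emit:
arm_command(series=[[[0,0,0],[0,0,10]],[[0,0,0.02],[0,0,20]],[[0,0,0.047],[0,0,30]],[[0,-0.0005,0.047],[0,0,40]],[[0,-0.0005,0.047],[0,0,46.8]],[[0,-0.0005,0.047],[0,0,46.8]],[[0,-0.0005,0.047],[0,0,46.8]]])

```text
time_s: 6.7
tcp_pos: [476.4, 265.6, 101.0]
tcp_rot: [-3.141, 0.001, 1.342]
wrist_force: [-0.1, -1.0, -0.1]
opening: 36.3
gripper_force: 0.0
```

Run:
```python
from h import *
s=sense();C=cam('wrist');im=snapshot('wrist');np.save('w3.npy',C[2]);print(s['tcp_pos'],s['tcp_rot'],s['time_s'])
p=proj(C,[475.7,264.8,47])[0];print(p)
x,y=int(p[0])-80,int(p[1])-60;print(x,y)
save('w3.png',cv2.resize(np.clip(im[y:y+120,x:x+160]*2.0,0,255).astype(np.uint8),None,fx=5,fy=5,interpolation=cv2.INTER_CUBIC))
```

```text
[476.44715898 265.55238069 100.97683441] [-3.14088775e+00  1.10215461e-03  1.34235579e+00] 6.7
[325.53071803 264.18184142]
245 204
```

View pics/w3.png

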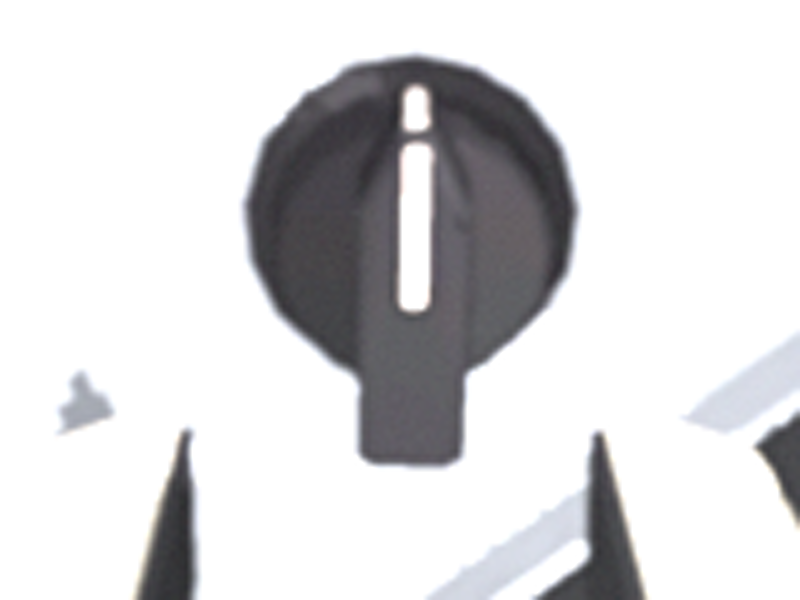

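The knob is seen from close up, with the bar vertical in the picture. The tail is at crop (412,462) and the tip at (416,138), so the alignment is good.

Run:
```python
from h import *
C=list(cam('wrist'));C[2]=np.load('w3.npy')
f=lambda l:np.array(l)/5+[245,204]
p=onz(C,f([(411,462),(417,138),(360,400),(464,400)]),47);print(p.round(1),np.linalg.norm(p[1]-p[0]),np.linalg.norm(p[3]-p[2]))
q=onz(C,f([(245,210),(578,210)]),9+5);print(q, np.linalg.norm(q[1]-q[0]),q.mean(0))
m=(p[0]+p[1])/2;d=p[1]-p[0];a=np.arctan2(d[1],d[0]);print(m,np.degrees(a))
plan((m[0],m[1],32),a)
```

```text
[[472.  244.1  47. ]
 [481.8 284.1  47. ]
 [467.8 253.5  47. ]
 [480.1 250.6  47. ]] 41.19908004725626 12.617590595463719
[[455.32672285 270.48200935  14.        ]
 [499.22444281 260.29328166  14.        ]] 45.064620152724736 [477.27558283 265.38764551  14.        ]
[476.91570498 264.07647285  47.        ] 76.14598019819204
shift [-0.0014  0.0006  0.0692] turn [-0.03  0.04  0.73] t 6.75
```

Emit:
arm_command(series=[[[-0.0005,0.0005,0.04],[0,0,0.6]],[[-0.0005,0.0005,0.066],[0,0,0.6]],[[-0.0005,0.0005,0.069],[0,0,0.6]],[[-0.0005,0.0005,0.069],[0,0,0.6]],[[-0.0005,0.0005,0.069],[0,0,0.6]]])

```text
time_s: 7.38
tcp_pos: [478.1, 265.4, 33.5]
tcp_rot: [3.141, -0.001, 1.329]
wrist_force: [0.1, 0.8, -0.8]
opening: 36.3
gripper_force: 0.0
```

Emit:
arm_command(series=[[[0,0,0],[0,0,0]],[[0,0,0],[0,0,0]],[[0,0,0],[0,0,0]],[[0,0,0],[0,0,0]]], claw=-1)

```text
time_s: 7.88
tcp_pos: [477.7, 265.3, 32.7]
tcp_rot: [3.141, -0.0, 1.329]
wrist_force: [-0.5, 1.0, 4.7]
opening: 13.8
gripper_force: 30.0
```

Emit:
arm_command(series=[[[0,0,-0.03],[0,0,0]],[[0,0,-0.08],[0,0,0]],[[0,0,-0.14],[0,0,0]],[[0,0,-0.2],[0,0,0]],[[0,0,-0.2],[0,0,0]],[[0,0,-0.2],[0,0,0]]])

```text
time_s: 8.62
tcp_pos: [477.0, 265.3, 232.1]
tcp_rot: [-3.141, -0.0, 1.329]
wrist_force: [0.7, -0.3, -0.8]
opening: 13.8
gripper_force: 30.0
```

```bash
python3 -c "
from h import *
plan((470,0,240),1.329);plan((447,-293,200),1.329);print(sense()['joint_positions'].round(2),sense()['gripper_force'],sense()['opening'])"
```

```text
shift [-0.2592  0.0566 -0.0079] turn [-0.03 -0.    0.02] t 8.625
shift [-0.5492  0.1044  0.0321] turn [-0.03 -0.    0.02] t 8.625
[-0.94  0.4   0.46  2.02 -0.25  0.78 -0.58] 29.99995476217009 13.752726944970032
```

Emit:
arm_command(series=[[[-0.025,0.005,0],[0,0,0]],[[-0.075,0.014,0],[0,0,0]],[[-0.125,0.024,0],[0,0,0]],[[-0.175,0.033,0],[0,0,0]],[[-0.225,0.043,0],[0,0,0]],[[-0.275,0.052,0],[0,0,0]],[[-0.325,0.062,0],[0,0,0]],[[-0.375,0.071,0],[0,0,0]]])

```text
time_s: 9.62
tcp_pos: [454.6, -118.6, 231.3]
tcp_rot: [-3.139, 0.001, 1.328]
wrist_force: [0.8, 0.0, -0.4]
opening: 13.8
gripper_force: 30.0
```

```bash
python3 -c "
from h import *
plan((447,-293,200),1.329);print(sense()['joint_positions'].round(2),sense()['tcp_pos'])"
```

```text
shift [-0.1711  0.0347  0.0314] turn [-0.14  0.05 -0.08] t 9.625
[-0.27  0.31  0.53  2.17 -0.23  0.72  0.17] [ 454.64207884 -118.57555347  231.30351552]
```

Emit:
arm_command(series=[[[-0.05,0.01,0],[0,0,0]],[[-0.1,0.02,0.01],[0,0,0]],[[-0.14,0.027,0.02],[0,0,0]],[[-0.174,0.034,0.032],[0,0,0]],[[-0.174,0.034,0.032],[0,0,0]],[[-0.174,0.034,0.032],[0,0,0]]])

```text
time_s: 10.38
tcp_pos: [446.6, -292.7, 199.6]
tcp_rot: [-3.139, -0.001, 1.328]
wrist_force: [-0.4, -0.6, -0.9]
opening: 14.0
gripper_force: 30.0
```

Run:
```python
from h import *
s=sense();C=cam('wrist');im=snapshot('wrist');np.save('w4.npy',C[2]);print(s['tcp_pos'],s['tcp_rot'],s['time_s'],s['joint_positions'].round(2))
print(proj(C,[[454.3,-263.7,86],[454.3,-263.7,60]]))
save('w4full.png',im)
p=proj(C,[454.3,-263.7,86])[0]
x,y=int(p[0])-40,int(p[1])-30;print(x,y)
a=cv2.resize(im[y:y+60,x:x+80],(400,300),interpolation=cv2.INTER_CUBIC)
b=cv2.resize(im,(400,300),interpolation=cv2.INTER_AREA)
save('w4.png',np.vstack([a,np.clip(b*1.6,0,255).astype(np.uint8)]))
```

```text
[ 446.58291471 -292.72883338  199.58914867] [-3.13919672e+00 -5.81039290e-04  1.32761766e+00] 10.375 [ 0.12  0.43  0.49  2.08 -0.31  0.71  0.57]
[[326.88138745 195.22052076]
 [326.62288551 189.37030956]]
286 165
```

View pics/w4.png

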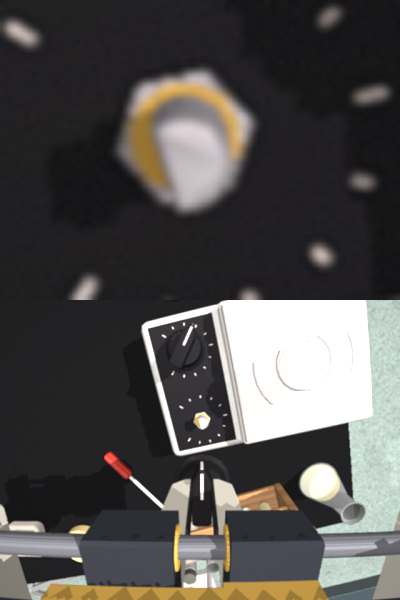

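The wrist view shows the held knob at the bottom centre and the bare shaft at crop (195,160), with its flat on the picture's left. I'll take the flat's direction from the pixels.

Run:
```python
from h import *
im=cv2.imread('pics/w4full.png')[:,:,::-1].astype(int)
y0,x0=180,308
p=im[y0:y0+32,x0:x0+30]
print('gray');print('    '+' '.join('%3d'%(x0+i) for i in range(30)))
for i,r in enumerate(p): print(y0+i,' '.join('%3d'%v if v[()]<999 else '' for v in r.mean(-1).astype(int)))
print('sat')
for i,r in enumerate(p): print(y0+i,' '.join('%3d'%(q.max()-q.min()) for q in r))
```

```text
gray
    308 309 310 311 312 313 314 315 316 317 318 319 320 321 322 323 324 325 326 327 328 329 330 331 332 333 334 335 336 337
180  34  34  31  32  32  31  39  46  51  63  87 108 111 108 127 157 177 180 177 157 115  66  39  30  33  34  33  33  33  31
181  33  33  32  30  34  56  89 112 120 128 149 167 170 162 163 174 183 184 186 176 147 102  60  36  31  33  32  32  34  34
182  34  32  32  31  53 100 146 173 175 172 175 179 175 170 167 166 166 167 171 173 163 136  93  55  35  30  31  34  32  33
183  33  32  31  34  79 138 178 189 181 171 167 161 155 151 150 151 152 155 158 164 165 154 128  90  54  33  31  32  32  34
184  34  31  30  43  96 155 183 183 168 154 148 139 132 127 127 133 137 143 150 156 159 161 156 132  93  52  31  31  32  34
185  32  30  31  57 111 158 174 170 156 138 125 118 113 110 117 123 128 132 138 146 152 156 166 166 140  93  51  33  30  31
186  34  29  33  77 128 156 159 149 136 120 106 105 109 112 117 123 126 128 132 136 140 148 162 176 172 141  94  54  32  31
187  32  28  36  84 134 147 136 122 111 103 100 105 113 118 123 128 129 129 131 132 135 141 152 166 175
[... 6268 characters left out ...]
   4   2   3   5   6   7   5   4   5   3   3   3   2   4   4   4   3   3   3   2
207   2   3   2   3   2   3   4   3   3   3   2   2   3   3   4   4   3   3   3   3   3   4   5   4   5   3   5   4   3   5
208   2   3   2   2   2   2   3   3   3   3   3   2   3   2   2   2   3   3   3   2   3   3   3   4   2   3   4   3   3   4
209   1   2   3   2   2   2   3   3   2   2   3   3   1   3   3   2   2   2   3   3   2   3   4   4   4   3   4   4   2   3
210   3   4   3   4   2   2   2   3   1   2   3   3   2   3   2   3   1   1   2   2   3   3   2   3   3   3   3   2   3   4
211   3   2   3   2   2   3   3   2   2   3   2   2   3   3   1   3   3   3   3   3   2   3   1   3   3   3   2   4   3   3
```

Run:
```python
from h import *
from scipy.optimize import least_squares
C=list(cam('wrist'));C[2]=np.load('w4.npy')
im=cv2.imread('pics/w4full.png')[:,:,::-1].astype(int); sat=(im.max(-1)-im.min(-1)).astype(float)
pts=[]
for r in range(189,202):
    row=sat[r]; x=next(x for x in range(314,324) if row[x]>=25>row[x+1]); pts.append((x+(row[x]-25)/(row[x]-row[x+1]),r))
F=onz(C,pts,85.5)[:,:2];c=F.mean(0);d=np.linalg.svd(F-c)[2][0];d=d if d[1]>0 else -d
P=onz(C,[(323,188.5),(326.5,189.5),(328.5,191),(329.8,193.5),(330.7,196),(329,203),(327,205),(323,206.4)],86)[:,:2]
f=least_squares(lambda q:np.linalg.norm(P-q[:2],axis=1)-q[2],[454,-264,7]);ce=f.x
print('flat mid',c,'dir',d,'resid',((F-c)@[-d[1],d[0]]).round(2));print('circle',ce,f.fun.round(2))
n=np.array([-d[1],d[0]]);n*=np.sign((ce[:2]-c)@n);print('normal(x axis)',n,np.degrees(np.arctan2(n[1],n[0])),'dist',(ce[:2]-c)@n)
# held knob bar: tail/tip seen in hand? line of white mark
m=(im.min(-1)>200).astype(np.uint8)[365:440,300:350];ys,xs=np.nonzero(m);print(len(xs),xs.min()+300,xs.max()+300,ys.min()+365,ys.max()+365)
```

```text
flat mid [ 447.93429266 -262.05847556] dir [-0.02350819  0.99972364] resid [-0.34 -0.08  0.08  0.15  0.18  0.08  0.05  0.09  0.01 -0.03 -0.01 -0.11
 -0.1 ]
circle [ 450.25782665 -264.39354653    6.66047202] [-0.08  0.09  0.14 -0.13 -0.06  0.01  0.07 -0.04]
normal(x axis) [0.99972364 0.02350819] 1.3470442486449423 dist 2.267998574817627Traceback (most recent call last):
  File "<stdin>", line 14, in <module>
    return umr_minimum(a, axis, None, out, keepdims, initial, where)
ValueError: zero-size array to reduction operation minimum which has no identity
```

The shaft's flat faces -x, so its x axis is at about +1°, level with the stirrer's own yaw. I'll turn the knob to match and look from close by, with the knob and shaft in one view.

```bash
python3 -c "
from h import *
plan((412,-264,165),0.018)"
```

```text
shift [ 0.019  -0.0408  0.035 ] turn [-1.000e-01  3.000e-02  7.511e+01] t 10.425
```

Emit:
arm_command(series=[[[0.005,-0.01,0],[0,0,10]],[[0.01,-0.02,0],[0,0,20]],[[0.015,-0.03,0],[0,0,30]],[[0.019,-0.041,0.01],[0,0,40]],[[0.019,-0.041,0.02],[0,0,50]],[[0.019,-0.041,0.035],[0,0,60]],[[0.019,-0.041,0.035],[0,0,69]],[[0.019,-0.041,0.035],[0,0,75]]])

```text
time_s: 11.42
tcp_pos: [412.8, -263.3, 165.3]
tcp_rot: [-3.141, 0.0, 0.018]
wrist_force: [-0.4, -0.2, -0.4]
opening: 13.6
gripper_force: 30.0
```

Emit:
arm_command(series=[[[0,0,0.02],[0,0,0]],[[0,0,0.02],[0,0,0]],[[0,0,0.02],[0,0,0]]])

```text
time_s: 11.8
tcp_pos: [412.8, -264.3, 145.9]
tcp_rot: [-3.141, -0.0, 0.021]
wrist_force: [0.1, -0.3, -0.4]
opening: 13.4
gripper_force: 30.0
```

Run:
```python
from h import *
s=sense();C=cam('wrist');im=snapshot('wrist');np.save('w5.npy',C[2]);print(s['tcp_pos'],s['tcp_rot'],s['time_s'],s['joint_positions'].round(2))
save('w5full.png',im);t=s['tcp_pos']
a=proj(C,[[452,-264,86],[t[0],t[1],t[2]-24],[t[0]+23,t[1],t[2]-24]]);print(a)
x,y=int(a[0,0])-80,int(a[0,1])-45;print(x,y)
save('w5.png',cv2.resize(np.clip(im[y:y+120,x:x+160]*1.6,0,255).astype(np.uint8),None,fx=5,fy=5,interpolation=cv2.INTER_CUBIC))
```

```text
[ 412.8375007  -264.27138392  145.90415729] [-3.14126505e+00 -2.57131947e-04  2.06691688e-02] 11.8 [-0.08  0.55  0.79  2.23 -0.69  0.62 -0.33]
[[323.19304519 193.46981424]
 [322.1751624  279.75545075]
 [323.10814177 237.46855004]]
243 148
```

View pics/w5.png

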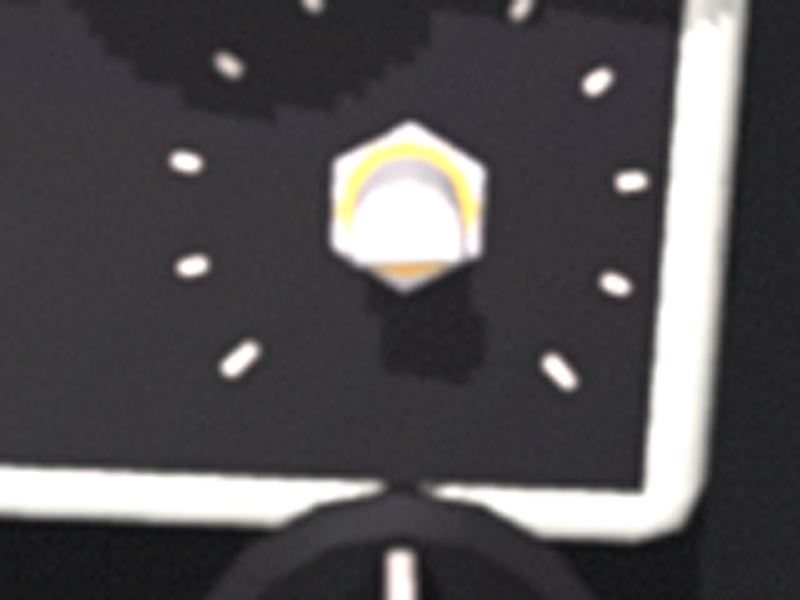

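The shaft's D is at crop (409,215), with its flat level along y=262, so it is aligned with the tool to within about 1°. The held knob's skirt edge peaks at (405,488) and its white line is at x=400. I'll work out the offset between knob and shaft.

Run:
```python
from h import *
def C_(n): C=list(cam('wrist'));C[2]=np.load(n);return C
C3,C5=C_('w3.npy'),C_('w5.npy')
# w3: skirt front point, relative to final grasp TCP (477.7,265.3) yaw 1.329
x=np.array([np.cos(1.329),np.sin(1.329)]);y=np.array([x[1],-x[0]])
f=lambda l:np.array(l)/5+[245,204]
for z in(9,12,14):
    p=onz(C3,f([(415,57)]),z)[0,:2]-[477.7,265.3];print('w3 skirt front',z,p@x,p@y)
for q in [(411,462),(417,138)]:
    p=onz(C3,f([q]),47)[0,:2]-[477.7,265.3];print('w3 bar ends',p@x,p@y)
p=onz(C3,f([(416,90)]),18)[0,:2]-[477.7,265.3];print('skirt mark outer',p@x,p@y)
t=np.array([412.84,-264.27,145.9]);a=.0207;x=np.array([np.cos(a),np.sin(a)]);y=np.array([x[1],-x[0]])
g=lambda l:np.array(l)/5+[243,148]
for z in(-23.7,-20.7,-18.7):
    p=onz(C5,g([(405,488)]),t[2]+z)[0,:2]-t[:2];print('w5 skirt front',z,p@x,p@y)
p=onz(C5,g([(400,548)]),t[2]-14.7)[0,:2]-t[:2];print('mark',p@x,p@y)
F=onz(C5,g([(355,262),(463,262)]),86)[:,:2];print('flat',[( (q-t[:2])@x,(q-t[:2])@y) for q in F],F)
T=onz(C5,g([(408,178)]),86)[:,:2]-t[:2];print('round top',T@x,T@y)
# full-res rows around shaft, column profile
im=cv2.imread('pics/w5full.png').astype(int);print([int(v) for v in im[178:206,324].mean(-1)]);print([int(v) for v in im[192,310:342].mean(-1)]);print([int(v) for v in im[245:275,323].mean(-1)],[int(v) for v in im[285,250:400].mean(-1)])
```

```text
w3 skirt front 9 20.032725296379386 -0.2507504650012729
w3 skirt front 12 20.73107644854352 -0.29955607145053587
w3 skirt front 14 21.19664388331961 -0.33209314241669313
w3 bar ends -21.9752712094209 -0.46854923552010275
w3 bar ends 19.223808837758362 -0.4684695819131595
skirt mark outer 17.708588952777966 -0.18974268811671802
w5 skirt front -23.7 18.782930130497235 0.9316138444191633
w5 skirt front -20.7 19.724952189869132 0.9222418102531433
w5 skirt front -18.7 20.352966896117124 0.915993787475798
mark 15.473530675813087 0.42270920358768643
flat [(np.float64(35.07244766701136), np.float64(-4.824871606388362)), (np.float64(35.07673652242608), np.float64(7.787081097823154))] [[ 447.80506613 -258.72021424]
 [ 448.07040284 -271.32937622]]
round top [44.90790713] [1.34947325]
[162, 153, 143, 143, 144, 150, 162, 180, 197, 204, 204, 201, 198, 197, 197, 197, 197, 198, 198, 199, 194, 173, 135, 111, 112, 122, 120, 94]
[160, 174, 162, 161, 182, 204, 214, 213, 214, 214, 208, 199, 194, 196, 197, 200, 203, 206, 206, 206, 201, 196, 190, 177, 151, 134, 148, 160, 135, 86, 44, 33]
[27, 31, 40, 46, 44, 44, 43, 43, 43, 38, 28, 26, 54, 109, 154, 168, 167, 166, 168, 171, 172, 172, 173, 173, 178, 175, 141, 86, 48, 42] [18, 19, 16, 17, 16, 15, 17, 15, 14, 15, 14, 17, 16, 15, 16, 18, 17, 20, 22, 23, 25, 23, 24, 23, 23, 24, 22, 25, 27, 29, 31, 31, 30, 31, 29, 26, 23, 23, 20, 23, 24, 26, 27, 33, 36, 41, 49, 57, 59, 59, 59, 60, 61, 59, 54, 42, 32, 25, 20, 18, 19, 25, 32, 34, 35, 34, 34, 31, 30, 57, 134, 208, 234, 236, 227, 166, 84, 34, 29, 31, 30, 30, 26, 24, 22, 17, 13, 18, 22, 28, 36, 49, 57, 60, 59, 60, 59, 60, 59, 53, 46, 38, 31, 25, 21, 19, 17, 16, 13, 17, 20, 24, 26, 26, 24, 28, 25, 24, 23, 24, 20, 22, 20, 18, 21, 23, 24, 23, 23, 23, 21, 24, 24, 25, 25, 22, 22, 24, 24, 24, 23, 22, 23, 21, 25, 24, 24, 24, 24, 24]
```

Run:
```python
from h import *
def C_(n): C=list(cam('wrist'));C[2]=np.load(n);return C
for n in('w4full','w5full'):
    im=cv2.imread(f'pics/{n}.png').astype(int).min(-1)
    m=(im[250:400,314:332]>110)
    cols=[(np.flatnonzero(r).mean()+314).round(1) if r.any() else 0 for r in m]
    rows=np.flatnonzero(m.any(1))+250; seg=np.split(rows,np.flatnonzero(np.diff(rows)>1)+1)
    print(n,[(int(g[0]),int(g[-1]),float(cols[g[0]-250]),float(cols[g[-1]-250])) for g in seg])
# predict pixels in w5 from w3 features rigidly in tool frame
C3,C5=C_('w3.npy'),C_('w5.npy')
R3=Ro.from_euler('xyz',[np.pi,0,1.329]).as_matrix();R5=Ro.from_euler('xyz',[-3.14127,-.00026,.0207]).as_matrix()
f=lambda l:np.array(l)/5+[245,204]
for q,z in (((417,85),18),((417,132),26),((417,141),47),((414,311),47),((411,462),47),((415,57),9)):
    P=onz(C3,f([q]),z)[0]; tool=R3.T@(P-[477.7,265.3,32.7]); print(q,tool.round(1),proj(C5,R5@tool+[412.84,-264.27,145.9]).round(1))
```

```text
w4full [(259, 271, 322.5, 323.0), (278, 319, 323.0, 323.0), (363, 365, 314.0, 314.0), (393, 394, 322.5, 322.5), (397, 399, 322.5, 322.5)]
w5full [(259, 271, 322.5, 322.5), (278, 320, 322.5, 323.0)]
(417, 85) [18.4 -0.1 14.7] [[322.  251.9]]
(417, 132) [14.2 -0.1  6.7] [[321.9 265.8]]
(417, 141) [ 18.9  -0.5 -14.3] [[320.9 272.9]]
(414, 311) [ -2.2  -0.4 -14.3] [[321.  318.5]]
(411, 462) [-22.   -0.5 -14.3] [[321. 358.]]
(415, 57) [20.  -0.3 23.7] [[321.7 243.2]]
```

Run:
```python
from h import *
from scipy.optimize import least_squares
def C_(n): C=list(cam('wrist'));C[2]=np.load(n);return C
C3,C5=C_('w3.npy'),C_('w5.npy')
w=cv2.imread('pics/w3.png').min(-1).astype(int)
m=w[60:330,416]>205; r=np.flatnonzero(m)+60; seg=np.split(r,np.flatnonzero(np.diff(r)>1)+1);print([(int(g[0]),int(g[-1])) for g in seg]); print(w[30:80:4,416])
E3=[seg[0][0],seg[0][-1]+1,seg[1][0],seg[1][-1]+1]
R3=Ro.from_euler('xyz',[np.pi,0,1.329]).as_matrix();R5=Ro.from_euler('xyz',[-3.14127,-.00026,.0207]).as_matrix()
pts=[R3.T@(onz(C3,[[416/5-.4+245,(e)/5-.5+204]],z)[0]-[477.7,265.3,32.7]) for e,z in zip(E3+[60],(17,25,47,47,9))]
print(np.round(pts,1))
obs=np.array([258.5,271.5,277.5,320.5,245.6])
def pr(q): # dx,dz,pitch about grasp point (0,0,-10)
    c=np.array([0,0,-10.]);P=[R5@(Ro.from_euler('y',q[2]).apply(p-c)+c+[q[0],0,q[1]])+[412.84,-264.27,145.9] for p in pts];return proj(C5,P)[:,1]
print('rows unmoved',pr([0,0,0]).round(1))
for mask in ([1,0,0],[1,1,0],[1,0,1],[1,1,1]):
    mk=np.array(mask,float);f=least_squares(lambda q:pr(q*mk)-obs,[0.,0,0],x_scale=[1,1,.02]);print(mask,(f.x*mk).round(3),f.fun.round(1))
```

```text
[(88, 129), (144, 309)]
[255 255 255 255 255 247 192 115  72  60  63  63  66]
[[ 18.1  -0.4  15.7]
 [ 14.5  -0.5   7.7]
 [ 18.8  -0.8 -14.3]
 [ -1.8  -0.5 -14.3]
 [ 20.   -0.4  23.7]]
rows unmoved [251.9 264.4 273.  317.6 243.4]
[1, 0, 0] [-2.299  0.     0.   ] [-2.1 -2.6  0.7  1.8  2.1]
[1, 1, 0] [-4.197  4.698  0.   ] [-1.6 -2.3  0.6  0.5  2.8]
[1, 0, 1] [-2.192 -0.    -0.015] [-1.8 -2.4  0.   1.5  2.7]
[1, 1, 1] [-4.378e+00  5.094e+00  3.000e-03] [-1.6 -2.4  0.8  0.5  2.8]
```

The knob and shaft measured in the same picture give a shift of 42 mm along tool x and 1 mm along tool y. That puts the axis at about (455,-264), which agrees with the triangulated shaft at (454,-264).

Emit:
arm_command(series=[[[0.015,0.0005,0],[0,0,0.5]],[[0.03,0.0008,0],[0,0,0.5]],[[0.042,0.0008,0.01],[0,0,0.5]],[[0.042,0.0008,0.025],[0,0,0.5]],[[0.042,0.0008,0.033],[0,0,0.5]],[[0.042,0.0008,0.033],[0,0,0.5]],[[0.042,0.0008,0.033],[0,0,0.5]]])

```text
time_s: 12.72
tcp_pos: [454.4, -265.0, 112.6]
tcp_rot: [3.142, 0.0, 0.01]
wrist_force: [-0.1, -1.0, 0.3]
opening: 13.3
gripper_force: 30.0
```

Emit:
arm_command(series=[[[0,0,0.002],[0,0,0]],[[0,0,0.004],[0,0,0]],[[0,0,0.006],[0,0,0]],[[0,0,0.006],[0,0,0]]])

```text
time_s: 13.22
tcp_pos: [454.7, -264.6, 106.3]
tcp_rot: [-3.141, 0.0, 0.011]
wrist_force: [0.0, -0.2, -0.3]
opening: 13.6
gripper_force: 30.0
```

Emit:
arm_command(series=[[[0,0,0.003],[0,0,0]],[[0,0,0.005],[0,0,0]],[[0,0,0.005],[0,0,0]]])

```text
time_s: 13.6
tcp_pos: [454.7, -264.7, 101.3]
tcp_rot: [-3.142, 0.0, 0.011]
wrist_force: [-0.1, 0.2, -0.2]
opening: 13.2
gripper_force: 30.0
```

Emit:
arm_command(series=[[[0,0,0.003],[0,0,0]],[[0,0,0.004],[0,0,0]],[[0,0,0.004],[0,0,0]]])

```text
time_s: 13.98
tcp_pos: [454.7, -264.7, 97.3]
tcp_rot: [-3.142, 0.0, 0.011]
wrist_force: [-0.5, 0.4, -0.4]
opening: 13.7
gripper_force: 30.0
```

Emit:
arm_command(series=[[[0,0,0.002],[0,0,0]],[[0,0,0.0035],[0,0,0]],[[0,0,0.0035],[0,0,0]]])

```text
time_s: 14.35
tcp_pos: [454.7, -264.7, 93.9]
tcp_rot: [-3.142, 0.0, 0.011]
wrist_force: [-1.3, 0.1, -1.0]
opening: 13.5
gripper_force: 30.0
```

Emit:
arm_command(series=[[[0,0,0.002],[0,0,0]],[[0,0,0.003],[0,0,0]],[[0,0,0.003],[0,0,0]]])

```text
time_s: 14.72
tcp_pos: [454.8, -264.7, 91.1]
tcp_rot: [-3.141, -0.0, 0.011]
wrist_force: [-1.2, 0.9, 5.7]
opening: 13.5
gripper_force: 30.0
```

The knob has reached bottom and is pressing the spring: 5.7 N, which is about 1.7 mm in. I'll press on to the stop.

Emit:
arm_command(series=[[[0,0,0.002],[0,0,0]],[[0,0,0.004],[0,0,0]],[[0,0,0.005],[0,0,0]],[[0,0,0.005],[0,0,0]]])

```text
time_s: 15.22
tcp_pos: [454.9, -264.8, 87.3]
tcp_rot: [-3.141, -0.002, 0.011]
wrist_force: [-3.4, 3.3, 23.6]
opening: 14.0
gripper_force: 30.0
```

Emit:
arm_command(series=[[[0,0,0.001],[0,0,0]],[[0,0,0.002],[0,0,0]],[[0,0,0.002],[0,0,0]],[[0,0,0.002],[0,0,0]]])

```text
time_s: 15.72
tcp_pos: [455.2, -265.0, 86.3]
tcp_rot: [-3.14, -0.004, 0.01]
wrist_force: [-5.9, 6.0, 40.8]
opening: 14.0
gripper_force: 30.1
```

The force climbs steeply, so the shaft is at its stop. I'll ease off slightly and check by eye.

Emit:
arm_command(series=[[[0,0,-0.001],[0,0,0]],[[0,0,-0.001],[0,0,0]],[[0,0,-0.001],[0,0,0]],[[0,0,-0.001],[0,0,0]]])

```text
time_s: 16.23
tcp_pos: [455.2, -264.9, 86.6]
tcp_rot: [-3.141, -0.003, 0.011]
wrist_force: [-3.8, 5.1, 28.2]
opening: 13.9
gripper_force: 30.0
```

Run:
```python
from h import *
s=sense();b=snapshot('scene');t=snapshot('top');print(s['wrist_force'],s['tcp_pos'])
r=lambda im,x,y,w,h,k:cv2.resize(im[y:y+h,x:x+w],None,fx=k,fy=k,interpolation=cv2.INTER_CUBIC)
m=np.zeros((600,800,3),np.uint8);m[:300,:400]=r(b,310,330,133,100,3)[:300,:400] if 0 else cv2.resize(b[320:420,300:433],(400,300));m[:300,400:]=cv2.resize(b[120:300,220:460],(400,300));m[300:,:400]=cv2.resize(t[170:290,400:560],(400,300));m[300:,400:]=cv2.resize(t[170:320,160:360],(400,300))
save('f.png',m)
```

```text
[-3.82042641  5.12352285 28.2459222 ] [ 455.18233918 -264.90640226   86.63615802]
```

View pics/f.png

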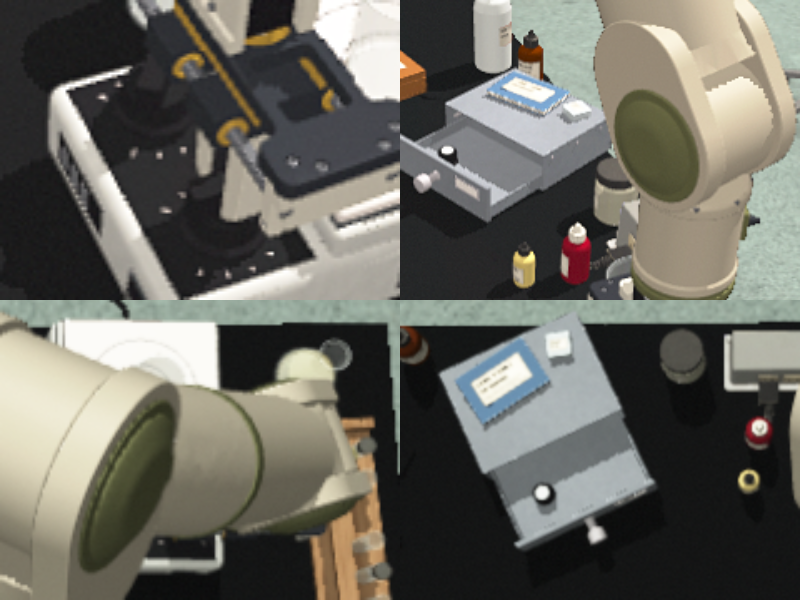

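The knob sits low on the shaft with the fingers on it. The drawer is open, both bottles are upright and nothing else has moved. Contact began at the seated height (TCP about 93) and the travel to the stop was about 6 mm, so it is home.

```bash
python3 -c "
from h import *
print(hand_in())"
```

```text
the job is handed in; nothing more can be done
None
```

I handed the job in with the drawer pulled out to its stop and the pointer knob seated flat to flat on the D-shaft. The knob is still gripped and held down at the spring's stop with about 28 N. The bottles looked undisturbed; the arm hid the beaker in the last pictures, so I did not see that it was still in place, and the hand-in returned no verdict.

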